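# Take the ball dish out of the dust hood and present it

## Task

Swing the clear door of the low dust hood wide open, past a right angle, and leave it open. Take the white dish by its blue handle, draw it out through the front, turn it a quarter turn and hold it level in the air about a hand's breadth above the black inspection pad, centred over it with the handle pointing out along the pad's red strip. The loose dark ball must stay inside the blue ring in the dish all the time and must not be touched; leave the jar, stamp and tape roll where they are, and finish while still holding the dish there, dish and ball at rest.

Things in the scene. Friction and masses are not known exactly. Their poses are not given: they have to be found in the camera images.
- hood: low clear plastic dust hood fixed to the table, 226 mm deep (its x), 184 wide (its y), 68 high, inner width 176. Origin: centre of its underside; the front, with the door, looks to its -x (roughly the robot's left). Inside floor (green) 4 mm above the table. A clear roof covers it from x = -35 mm to the back; the strip in front of that, over the dish's handle, is open above
- door (a joint): hinge of the hood's front door, rad: 0 closed, grows as it opens outward (seen from above it turns clockwise), to 1.9. Light friction, stays where it is left; it may start slightly ajar
- door_hinge (a point): point on the door's vertical hinge axis, 40 mm above the table, at the end of the hood's front that lies farther from the robot. The clear door panel is 180 mm wide, 6 mm thick, from 6 to 68 mm above the table
- door_handle (a point): middle of the grip of the door handle, 45 mm above the table: a black upright round bar, 10 mm thick, on the outside of the door, 40 mm from the panel's midplane and 140 mm from the hinge; it reaches from 11 to 67 mm above the table, its two horizontal stems (at its ends) run back to the panel
- dish: shallow white round dish, 122 mm across, rim 22 mm above its underside, inside a cone falling 12 degrees to the centre; mass with handle about 65 g. Origin: centre of its underside. Its blue handle points to its -x. A thin blue ring of 30 mm radius is painted round the centre
- dish_centre (a point): where the ball's centre lies when the ball rests in the middle of the dish: on the dish's axis, 21 mm above its underside
- dish_grip (a point): middle of the dish's blue handle: a flat bar 60 mm long (along the dish's x), 14 mm wide, 18 mm high; 100 mm from the dish's axis and 45 mm above the dish's underside. In the hood it lies in the strip without roof, just behind the door
- ball: loose dark grey ball, 24 mm across, 30 g, lying in the dish. Origin: its centre (the axes turn as it rolls). After the dish has moved it may rock about the centre for a second or two
- pad: flat round black inspection pad fixed to the table, 124 mm across, 3 mm thick, with a thin white circle on it; a red strip 75 mm long and 14 mm wide runs out from it to its -x (roughly towards the robot). Origin: centre of its underside
- saffron_jar: bystander: glass jar with a wooden lid, 49 mm across, 76 mm high; origin centre of underside
- stamp: bystander: brown wooden rubber stamp, 30x60 mm, 68 mm high; origin centre of underside
- gummed_tape: bystander: roll of brown tape lying flat, 75 mm across, 19 mm high; origin centre of underside

How it is judged:
By the outcome, as a careful person would: the job done as asked, in the order asked, and still so for the second after the job is handed in, while the arm keeps its last pose, push and grip.
It also fails if it takes over 72 s, if anything falls off the work surface, if the arm or the gripper's body presses on something with over 40 N, if the wrist force passes 120 N, or if a joint passes its speed limit or range.

## Robot

A 7-joint arm with a two-finger parallel gripper is mounted at the origin on the work surface; the furniture and walls round the work are solid. World frame = base frame: x ahead of the robot, y to its left, z up, the work surface at z = 0. Lengths are in m, angles in rad, forces in N, time in s.
With the tool pointing down it reaches from about 0.35 to 0.9 m from the base axis. Payload 8.1 kg.
Tool frame: the origin (TCP) lies midway between the tips of the shut fingers; the grasp point (between the pads) lies 19 mm behind it (env.grasp_offset is the distance from the TCP to the grasp point, in m); z points along the fingers, y is the line along which they close (so a half turn about z gives the same grasp; the last joint's range is limited). The gripper opens to 92 mm and grips with 3 to 60 N. Pads are 19 mm wide; open, the fingers measure 130 mm over their backs; the gripper's body (75 mm by 190 mm) begins 47 mm behind the grasp point.
Start: joints at [1.238, 0.434, 0.025, 1.573, -0.012, 1.134, -0.075], TCP at [0.142, -0.609, 0.227] pointing down, gripper open.
Joint ranges: [-2.62, 2.62], [-0.44, 2.09], [-1.27, 1.32], [0.08, 2.57], [-1.32, 4.46], [0.12, 2], [-2.74, 2.74]. Speed limits (rad/s): [2.22, 2.22, 3.01, 3.01, 3.14, 3.14, 3.14].

## Interface

Orientations are given as [roll, pitch, yaw] about the fixed x, y, z axes, in that order (R = Rz(yaw) Ry(pitch) Rx(roll)).
In Python, from rig import env gives the robot as it stands.
- The arm moves only by the shell command python3 shift.py [OPENING] [FORCE], which reads ROWS from standard input. ROWS is a JSON list of rows, 1 to 8 of them, each of 4 numbers: dx, dy, dz in m, then a turn about the tool's z in rad; each row shifts and turns the commanded pose from where the row before left it, along the tool's axes as they then stand; what a row does not reach is not made up. A row lasts 1/12 s, in which the tool goes at most 0.0417 m and 0.125 rad, less where a joint would pass 70% of its speed; a pose out of reach is approached as far as the arm can. OPENING is the finger opening in m, set as the command begins (- or left out keeps the last). The fingers move at their own pace and stop on an object; FORCE is the grip in N (left out, the last holds). Time passes only in rows, so rows that do not move let the fingers close. It prints the time, the measured TCP pose, the force, the opening and the grip force at its end. Input that does not fit is refused with a message, and nothing moves.
- env.observe(): the state, without advancing time (a new reading comes with each control period).
- env.snapshot(name): name is "side" or "top" or "wrist"; returns a dict with "image" (420x560x3 uint8, blue, green, red), "intrinsics" (3x3 intrinsics, pixels), "D" ([k1, k2, p1, p2, k3] as OpenCV has them; the pictures are not rectified), "eye" and "attitude" of the camera in the world. Camera axes: x right, y up, looking along -z (the intrinsics and any distortion apply to the point x, -y, -z); pixel columns grow to the right and rows downward; lengths in m; the calibration is good to about 2 mm. A picture is of the moment at which its call begins. There is no depth.
- env.hand_in(): hands the job in; it is judged then, once.
The state is a dict: "t": time; "qpos": joint angles; "qvel": joint speeds; "joint_torque": joint torques, N m; "ee_pos": TCP position; "eef_rot": TCP orientation; "ft_force": force on the tool from outside, world axes, zero at the start; "moment": the same for the moment, N m; "finger_gap": finger opening in m; "finger_force": force on a finger pad.
Only numpy, scipy, OpenCV 4.12 (cv2) and the standard library are available. Lean on these libraries where they do the work, as an engineer would, in place of code of your own. Each camera call takes 0.05 s, during which the arm holds its last target. There are 200 camera calls.

## Working session

There is one attempt and no reset: what is moved stays moved. The work goes in short steps, Python scripts to look and compute and a shell command to move; the robot and the scene stay as the last step left them, time stands still between calls to the robot, and variables do not carry over. Pictures are saved under pics/ and viewed, at most 10 in all, crops included, and the job is handed in when it is done.

```bash
ls; mkdir -p pics; cat > h.py <<'E'
import numpy as np,cv2
from rig import env
def snap(n,f):
    s=env.snapshot(n);cv2.imwrite('pics/'+f+'.png',s['image']);np.savez('pics/'+f,K=s['intrinsics'],D=s['D'],e=s['eye'],a=np.array(s['attitude']));return s
E
python3 - <<'E'
from h import *
for n in('side','top'):
    s=snap(n,n+'0');print(n,s['eye'],s['attitude'],s['intrinsics'],s['D'])
print(env.observe())
E
```

```text
pics
rig.py
shift.py
side [0.26995988 0.96258718 0.72829818] [ 0.99655363 -0.01260485 -2.82930138] [[525.48830425   0.         290.47108859]
 [  0.         525.48830425 217.90766745]
 [  0.           0.           1.        ]] [-0.1475733  0.         0.         0.         0.       ]
top [0.31536779 0.02719499 1.44251408] [ 0.15666549 -0.02327998 -1.55357805] [[482.57289383   0.         277.1838764 ]
 [  0.         482.57289383 208.9788521 ]
 [  0.           0.           1.        ]] [0.01969682 0.         0.         0.         0.        ]
{'t': 0.1, 'qpos': array([ 1.23840587,  0.4351235 ,  0.02497401,  1.57400644, -0.01159991,
        1.13398918, -0.07512838]), 'qvel': array([ 0.00039843, -0.00121555,  0.00024809, -0.00101832,  0.0007046 ,
        0.00171154,  0.00025423]), 'joint_torque': array([ 3.34118180e-03, -6.69123030e+01,  9.88423526e-01, -3.15145969e+01,
       -6.04582694e-02,  3.73767887e-02, -9.65251132e-06]), 'ee_pos': array([ 0.14220308, -0.60814024,  0.22604184]), 'eef_rot': array([-3.14021691e+00,  1.25892476e-04,  2.29692403e-01]), 'ft_force': array([-0.31286461,  0.58249757, -0.76069811]), 'moment': array([0.01742043, 0.01031937, 0.03798224]), 'finger_force': 0.0, 'finger_gap': 0.09175677740854342}
```

View pics/side0.png

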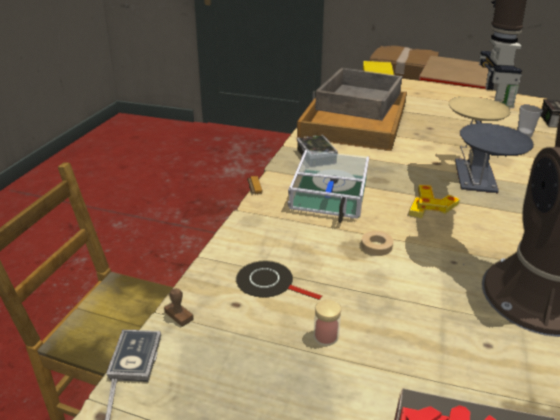

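View pics/top0.png

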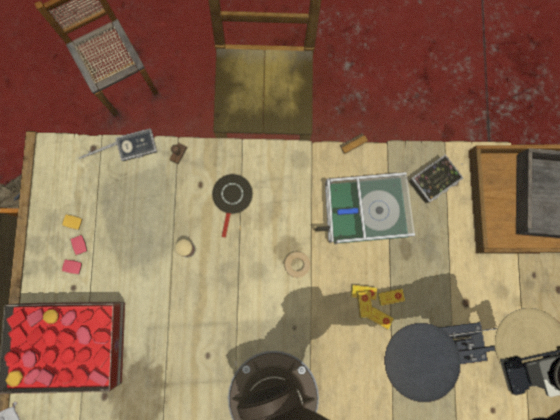

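```bash
python3 - <<'E'
import cv2,numpy as np
t=cv2.imread('pics/top0.png');s=cv2.imread('pics/side0.png')
f=lambda im,x,y,w,h,k:cv2.resize(im[y:y+h,x:x+w],None,fx=k,fy=k,interpolation=cv2.INTER_CUBIC)
a=np.hstack([f(t,310,165,110,85,3.6363636),f(s,280,145,100,77.27.__int__()+1,4)[:309]])
b=np.hstack([f(t,200,165,110,85,3.6363636),f(s,225,250,110,85,3.6363636)])
print(a.shape,b.shape)
a=cv2.resize(a,(800,309));cv2.imwrite('pics/c0.png',np.vstack([a,cv2.resize(b,(800,291))]))
E
```

```text
(309, 800, 3) (309, 800, 3)
```

View pics/c0.png

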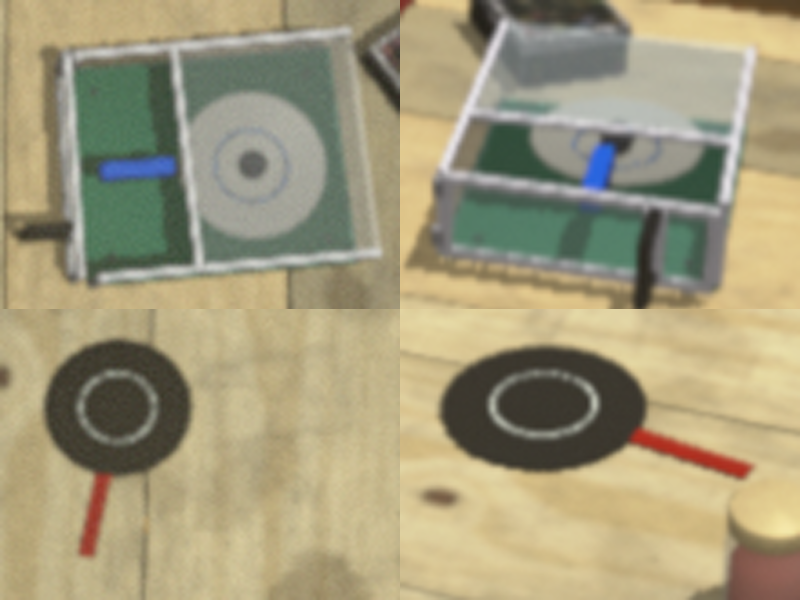

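```bash
cat >> h.py <<'E'
from scipy.spatial.transform import Rotation as Ro
def ray(f,p):
    d=np.load('pics/'+f+'.npz')
    u=cv2.undistortPoints(np.array([[p]],float),d['K'],d['D'])[0,0]
    a=d['a'];R=a if a.shape==(3,3) else Ro.from_euler('xyz',a).as_matrix()
    v=R@np.array([u[0],-u[1],-1]);return d['e'],v/np.linalg.norm(v)
def onz(f,p,z):
    e,v=ray(f,p);return e+v*(z-e[2])/v[2]
def tri(f,p,g,q):
    e,v=ray(f,p);E,w=ray(g,q)
    s=np.linalg.lstsq(np.c_[v,-w],E-e,rcond=None)[0]
    A,B=e+v*s[0],E+w*s[1];return (A+B)/2,np.linalg.norm(A-B)
def proj(f,P):
    d=np.load('pics/'+f+'.npz');R=Ro.from_euler('xyz',d['a']).as_matrix()
    p=R.T@(np.array(P)-d['e']);p=p*[1,-1,-1]
    return cv2.projectPoints(p[None],np.zeros(3),np.zeros(3),d['K'],d['D'])[0][0,0]
E
python3 - <<'E'
from h import *
np.set_printoptions(precision=4,suppress=True)
k=3.63636;m=k*291/309
T=lambda X,Y:(310+X/k,165+Y/k)
S=lambda X,Y:(280+(X-400)/4,145+Y/4)
TP=lambda X,Y:(200+X/k,165+(Y-309)/m)
SP=lambda X,Y:(225+(X-400)/k,250+(Y-309)/m)
for n,a,b in[('pad',TP(117,407),SP(543,406)),('stripend',TP(87,556),SP(751,471)),
 ('grip',T(138,168),S(598,173)),('ball',T(252,165),S(618,137)),
 ('fronthinge',T(65,52),S(441,180)),('frontnear',T(76,276),S(728,208)),('roofbackfar',T(350,30),S(503,25)),('roofbacknear',T(380,253),S(752,50)),('bar',T(20,232),S(654,213))]:
    print(n,*tri('top0',a,'side0',b))
for c in[(65,52),(76,276),(350,30),(380,253),(100,170),(177,167)]:print(onz('top0',T(*c),.068 if c[0]not in(100,177) else .058))
print('ball',onz('top0',T(252,165),.026),'pad',onz('top0',TP(117,407),.003),onz('top0',TP(87,556),.002),onz('side0',SP(543,406),.003),onz('side0',SP(751,471),.002),'bar',onz('top0',T(20,232),.067),onz('side0',S(654,213),.067))
E
```

```text
pad [ 0.5878  0.1349 -0.0013] 0.0011964749960427623
stripend [ 0.4542  0.1553 -0.001 ] 0.002320381548752042
grip [ 0.5329 -0.2092  0.0486] 0.0019534917225416375
ball [ 0.5417 -0.3074  0.023 ] 0.0012365499726490618
fronthinge [ 0.6232 -0.1491  0.0594] 0.00512743161169514
frontnear [ 0.4401 -0.1564  0.0702] 0.00701266647502819
roofbackfar [ 0.6484 -0.3804  0.0594] 0.0013997551362743403
roofbacknear [ 0.4671 -0.3995  0.0604] 0.0011042796539711835
bar [ 0.4749 -0.1104  0.085 ] 0.0017594659059950299
[ 0.6239 -0.1475  0.068 ]
[ 0.4438 -0.1564  0.068 ]
[ 0.647  -0.3778  0.068 ]
[ 0.4668 -0.3971  0.068 ]
[ 0.5302 -0.177   0.058 ]
[ 0.5339 -0.2388  0.058 ]
ball [ 0.5419 -0.3067  0.026 ] pad [0.5876 0.1347 0.003 ] [0.4551 0.1552 0.002 ] [0.5853 0.1399 0.003 ] [0.4523 0.1586 0.002 ] bar [ 0.4779 -0.1122  0.067 ] [ 0.4797 -0.1405  0.067 ]
```

The hood, dish, pad and door bar are located to a few mm: pad at about (0.587, 0.136), grip at (0.533, -0.209), and the hood's -x axis points along (-0.10, 0.995). Next I lift and move towards the door.

```bash
echo '[[0, 0, -0.035, 0], [0, 0, -0.035, 0], [0, 0, -0.03, 0], [0.027, -0.029, 0, 0], [0.027, -0.029, 0, 0], [0.027, -0.029, 0, 0], [0.027, -0.029, 0, 0], [0.027, -0.029, 0, 0]]' | python3 shift.py
echo '[[0.027, -0.029, 0, 0], [0.027, -0.029, 0, 0], [0.027, -0.029, 0, 0], [0.027, -0.029, 0, 0], [0.027, -0.029, 0, 0], [0.027, -0.029, 0, 0], [0.027, -0.029, 0, 0], [0.027, -0.029, 0, 0]]' | python3 shift.py
echo '[[0.027, -0.029, 0, 0], [0.027, -0.029, 0, 0], [0.02, -0.029, 0, 0], [0, 0, 0, -0.12], [0, 0, 0, -0.12], [0, 0, 0, -0.12], [0, 0, 0, -0.12], [0, 0, 0, -0.12]]' | python3 shift.py
echo '[[0, 0, 0, -0.12], [0, 0, 0, -0.12], [0, 0, 0, -0.12], [0, 0, 0, -0.12], [0, 0, 0, -0.12], [0, 0, 0, -0.12], [0, 0, 0, -0.12], [0, 0, 0, 0]]' | python3 shift.py
python3 - <<'E'
from h import *
o=env.observe();print(o['qpos'],o['ee_pos'],o['eef_rot'])
s=snap('wrist','w1');print(s['eye'],s['attitude'])
E
```

```text
t: 0.77
ee_pos: [0.2412, -0.4347, 0.3264]
eef_rot: [-3.141, 0.0, 0.23]
ft_force: [0.9, -1.6, 0.1]
finger_gap: 0.0917
finger_force: 0.0
t: 1.43
ee_pos: [0.3985, -0.1597, 0.3267]
eef_rot: [3.141, 0.0, 0.229]
ft_force: [1.3, -0.1, 0.3]
finger_gap: 0.0918
finger_force: 0.0
t: 2.1
ee_pos: [0.4503, -0.0599, 0.3264]
eef_rot: [-3.141, 0.001, 0.836]
ft_force: [0.3, 0.2, -0.1]
finger_gap: 0.0918
finger_force: 0.0
t: 2.77
ee_pos: [0.4502, -0.0601, 0.3264]
eef_rot: [-3.141, -0.0, 1.675]
ft_force: [-0.9, 0.3, 0.2]
finger_gap: 0.0918
finger_force: 0.0
[ 0.56440939  0.1312755  -0.61029576  1.76494714  0.07861789  1.27045747
  0.03947014] [ 0.45022384 -0.06008486  0.32642491] [-3.14087894e+00 -4.29269806e-05  1.67545662e+00]
[0.44224602 0.01106525 0.484429  ] [-0.26811685  0.00128107  0.10454777]
```

View pics/w1.png

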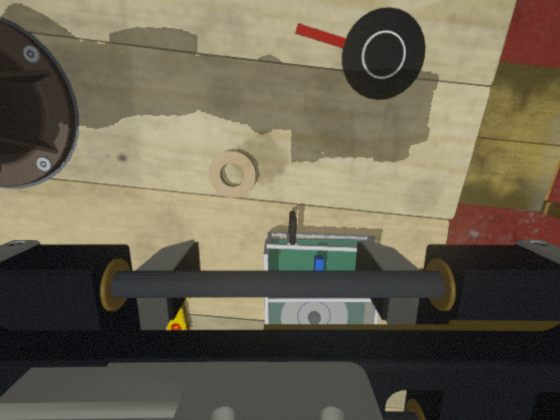

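The wrist view shows the door bar at about (292,215), blue handle end (319,265), pad (384,54) and tape (233,174). I'll enlarge it for accurate readings.

```bash
python3 - <<'E'
import cv2,numpy as np
t=cv2.imread('pics/w1.png')
f=lambda im,x,y,w,h,k:cv2.resize(im[y:y+h,x:x+w],None,fx=k,fy=k,interpolation=cv2.INTER_CUBIC)
cv2.imwrite('pics/c1.png',np.hstack([f(t,255,200,130,80,3),f(t,290,0,136,80,3)]) if 0 else np.vstack([f(t,255,200,133,75,6)[:330],f(t,290,5,266,90,3)[:,:798]]))
E
```

```text
(no output)
```

View pics/c1.png

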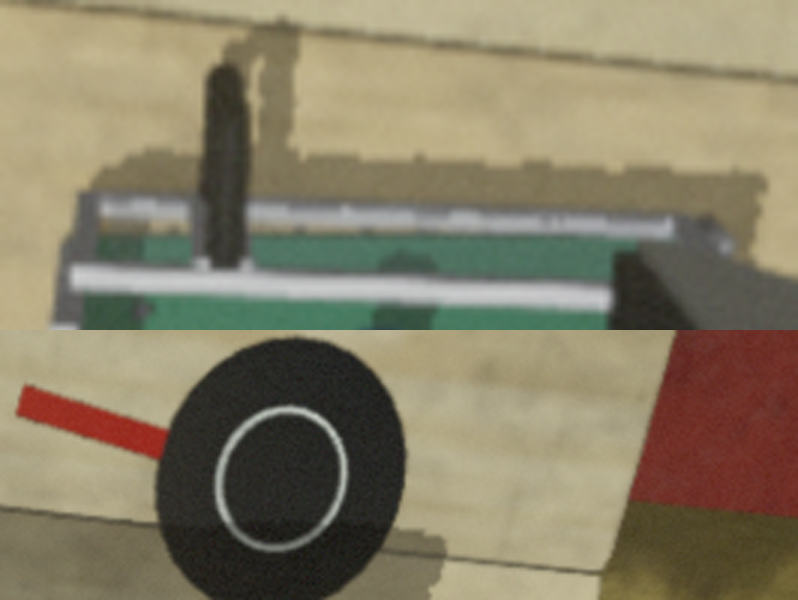

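```bash
python3 - <<'E'
from h import *
np.set_printoptions(precision=4,suppress=True)
W=lambda X,Y:(255+X/6,200+Y/6)
P=lambda X,Y:(290+X/3,5+(Y-330)/3)
print('bar bottom',onz('w1',W(226,66),.011),'panel top',onz('w1',W(75,279),.068),onz('w1',W(600,295),.068),'panel bot',onz('w1',W(100,220),.006),onz('w1',W(670,238),.006))
print('pad',onz('w1',P(282,478),.003),'strip',onz('w1',P(22,401),.002))
k=3.63636;m=k*291/309
T=lambda X,Y:(310+X/k,165+Y/k)
TP=lambda X,Y:(200+X/k,165+(Y-309)/m)
print(tri('top0',TP(117,407),'w1',P(282,478)),tri('top0',TP(87,556),'w1',P(22,401)))
for x in (.478,.482,.486):
  for y in(-.120,-.113): print(x,y,[((proj('w1',(x,y,z))-[255,200])*6).round() for z in(.011,.067)],(proj('top0',(x,y,.067))-[310,165])*k,(proj('side0',(x,y,.067))-[280,145])*4+[400,0],(proj('side0',(x,y,.011))-[280,145])*4+[400,0])
E
```

```text
bar bottom [ 0.4808 -0.1156  0.011 ] panel top [ 0.4444 -0.1606  0.068 ] [ 0.5785 -0.1508  0.068 ] panel bot [ 0.4502 -0.167   0.006 ] [ 0.6159 -0.1551  0.006 ]
pad [0.5876 0.136  0.003 ] strip [0.4555 0.1566 0.002 ]
(array([0.5863, 0.1345, 0.0083]), np.float64(0.0006378008696737928)) (array([0.455 , 0.1549, 0.0072]), np.float64(0.0008426975243078349))
0.478 -0.12 [array([214.,  80.]), array([224., 141.])] [ 29.9069 232.0506] [649.1482 229.7122] [643.2421 306.5193]
0.478 -0.113 [array([217.,  56.]), array([227., 114.])] [ 21.0631 231.874 ] [646.5283 235.3634] [640.6509 312.374 ]
0.482 -0.12 [array([229.,  81.]), array([240., 142.])] [ 29.9261 227.0205] [642.7603 228.5949] [637.0059 305.375 ]
0.482 -0.113 [array([231.,  57.]), array([243., 116.])] [ 21.0863 226.8435] [640.1135 234.2371] [634.3894 311.2207]
0.486 -0.12 [array([243.,  83.]), array([256., 144.])] [ 29.9453 221.9949] [636.3807 227.4793] [630.7776 304.2322]
0.486 -0.113 [array([246.,  59.]), array([259., 117.])] [ 21.1095 221.8176] [633.7073 233.1126] [628.1359 310.0689]
```

Bar centre at about (0.479, -0.1195), consistent across all three views. I'll go down around it and grip.

```bash
echo '[[-0.031, 0.011, 0, 0], [-0.031, 0.0115, 0, 0], [0, 0, 0.035, 0], [0, 0, 0.035, 0], [0, 0, 0.035, 0], [0, 0, 0.035, 0], [0, 0, 0.035, 0], [0, 0, 0.035, 0]]' | python3 shift.py
echo '[[0, 0, 0.035, 0], [0, 0, 0.03, 0], [0, 0, 0.028, 0], [0, 0, 0, 0]]' | python3 shift.py 
echo '[[0, 0, 0, 0], [0, 0, 0, 0], [0, 0, 0, 0], [0, 0, 0, 0], [0, 0, 0, 0], [0, 0, 0, 0]]' | python3 shift.py 0 25
```

```text
t: 3.48
ee_pos: [0.4788, -0.1195, 0.1152]
eef_rot: [3.141, -0.0, 1.664]
ft_force: [0.7, -0.3, -0.2]
finger_gap: 0.0916
finger_force: 0.0
t: 3.82
ee_pos: [0.4757, -0.1191, 0.0193]
eef_rot: [-3.134, -0.002, 1.666]
ft_force: [-1.6, 0.5, -0.0]
finger_gap: 0.0918
finger_force: 0.0
t: 4.32
ee_pos: [0.4796, -0.1198, 0.0246]
eef_rot: [3.14, 0.001, 1.669]
ft_force: [0.7, 0.4, 0.0]
finger_gap: 0.0564
finger_force: 0.0
```

```bash
echo '[[0, 0, 0, 0], [0, 0, 0, 0], [0, 0, 0, 0], [0, 0, 0, 0], [0, 0, 0, 0], [0, 0, 0, 0], [0, 0, 0, 0], [0, 0, 0, 0]]' | python3 shift.py 0 25
python3 - <<'E'
import numpy as np
# door arc in tool axes: hinge H, bar offset; per step of -0.1 rad
H=np.array([.6235,-.1500]);b=np.array([.4796,-.1195]);r=b-H;print(np.linalg.norm(r))
c,s=np.cos(.1),np.sin(.1);R=np.array([[c,s],[-s,c]])
d=R@r-r
yaw=1.67
tx=np.array([np.cos(yaw),np.sin(yaw)]);ty=np.array([np.sin(yaw),-np.cos(yaw)])
print(d@tx,d@ty)
E
```

```text
t: 4.98
ee_pos: [0.4803, -0.1197, 0.0238]
eef_rot: [3.14, 0.0, 1.669]
ft_force: [3.9, -1.2, -3.8]
finger_gap: 0.0097
finger_force: 25.0
0.147096770868704
0.013770999506518711 0.005153049632801783
```

```bash
echo '[[0.0070, 0.0023, 0, 0.05], [0.0070, 0.0023, 0, 0.05], [0.0138, 0.0051, 0, 0.1], [0.0138, 0.0051, 0, 0.1], [0.0138, 0.0051, 0, 0.1], [0.0138, 0.0051, 0, 0.1]]' | python3 shift.py
echo '[[0.0138, 0.0051, 0, 0.1], [0.0138, 0.0051, 0, 0.1], [0.0138, 0.0051, 0, 0.1], [0.0138, 0.0051, 0, 0.1], [0, 0, 0, 0]]' | python3 shift.py; python3 -c "
from rig import env;print(env.observe()['qpos'])"
```

```text
t: 5.48
ee_pos: [0.5119, -0.0544, 0.0238]
eef_rot: [3.14, 0.0, 1.164]
ft_force: [6.0, -5.9, -4.6]
finger_gap: 0.0094
finger_force: 25.0
t: 5.9
ee_pos: [0.5596, -0.0177, 0.0238]
eef_rot: [3.139, -0.001, 0.763]
ft_force: [1.2, -4.8, 5.1]
finger_gap: 0.0098
finger_force: 25.1
[ 0.06632115  0.58574043 -0.18218806  1.92195738  0.16890195  0.64613292
 -1.02841196]
```

```bash
echo '[[0.0138, 0.0051, 0, 0.1], [0.0138, 0.0051, 0, 0.1], [0.0138, 0.0051, 0, 0.1], [0.0138, 0.0051, 0, 0.1], [0.0138, 0.0051, 0, 0.1], [0.0138, 0.0051, 0, 0.1], [0, 0, 0, 0]]' | python3 shift.py
echo '[[0.0138, 0.0051, 0, 0.1], [0.0138, 0.0051, 0, 0.1], [0.0070, 0.0023, 0, 0.05], [0.0035, 0.0012, 0, 0.025], [0, 0, 0, 0], [0, 0, 0, 0]]' | python3 shift.py;  python3 -c "
from rig import env;print(env.observe()['qpos'])"
```

```text
t: 6.48
ee_pos: [0.6447, -0.0051, 0.0238]
eef_rot: [3.14, -0.001, 0.162]
ft_force: [-2.2, -3.3, 8.0]
finger_gap: 0.0098
finger_force: 25.1
t: 6.98
ee_pos: [0.6809, -0.0157, 0.0238]
eef_rot: [3.14, 0.001, -0.105]
ft_force: [-2.9, -4.3, 5.6]
finger_gap: 0.0094
finger_force: 25.0
[-0.09702455  0.72533227  0.0650681   1.61128868 -0.05794468  0.80799518
 -1.68411009]
```

```bash
echo '[[0, 0, 0, 0], [0, 0, 0, 0], [0, 0, 0, 0], [0, 0, 0, 0], [0, 0, -0.01, 0], [0, 0, -0.03, 0], [0, 0, -0.035, 0], [0, 0, -0.035, 0]]' | python3 shift.py 0.08
echo '[[0, 0, -0.035, 0], [0, 0, -0.035, 0], [0, 0, -0.035, 0], [-0.026, 0.0357, 0, 0], [-0.026, 0.0357, 0, 0], [-0.026, 0.0357, 0, 0], [-0.026, 0.0357, 0, 0], [-0.026, 0.0357, 0, 0]]' | python3 shift.py
echo '[[0, 0, 0, -0.12], [0, 0, 0, -0.12], [0, 0, 0, -0.12], [0, 0, 0, -0.12], [0, 0, 0, -0.12], [0, 0, 0, -0.12], [0, 0, 0, -0.12], [0, 0, 0, -0.12]]' | python3 shift.py
echo '[[0, 0, 0, -0.12], [0, 0, 0, -0.12], [0, 0, 0, -0.12], [0, 0, 0, -0.12], [0, 0, 0, -0.12], [0, 0, 0, -0.12], [0, 0, 0, -0.094], [0, 0, 0, 0]]' | python3 shift.py
python3 - <<'E'
from h import *
o=env.observe();print(o['qpos'],o['ee_pos'],o['eef_rot'])
w=snap('wrist','w2')['image'];s=snap('side','side2')['image']
f=lambda im,x,y,w,h,k:cv2.resize(im[y:y+h,x:x+w],None,fx=k,fy=k,interpolation=cv2.INTER_CUBIC)
cv2.imwrite('pics/c2.png',np.hstack([cv2.resize(w,(440,330)),f(s,270,140,120,110,3)]))
E
```

```text
t: 7.65
ee_pos: [0.681, -0.0142, 0.1351]
eef_rot: [3.141, 0.001, -0.105]
ft_force: [1.1, 1.0, 1.2]
finger_gap: 0.0581
finger_force: 0.0
t: 8.32
ee_pos: [0.5403, -0.1699, 0.2396]
eef_rot: [3.142, -0.001, -0.105]
ft_force: [-0.2, -0.8, -0.1]
finger_gap: 0.0802
finger_force: 0.0
t: 8.98
ee_pos: [0.5418, -0.1688, 0.2395]
eef_rot: [3.141, -0.0, 0.861]
ft_force: [0.1, -0.2, 0.2]
finger_gap: 0.0804
finger_force: 0.0
t: 9.65
ee_pos: [0.5418, -0.169, 0.2394]
eef_rot: [3.141, 0.0, 1.673]
ft_force: [-0.7, -0.7, 0.0]
finger_gap: 0.08
finger_force: 0.0
[ 0.37820939  0.3456794  -0.22783807  1.68370656  0.08527268  1.12130913
  0.22881049] [ 0.54182697 -0.16895519  0.23942732] [3.14107470e+00 3.23964074e-04 1.67326004e+00]
```

View pics/c2.png

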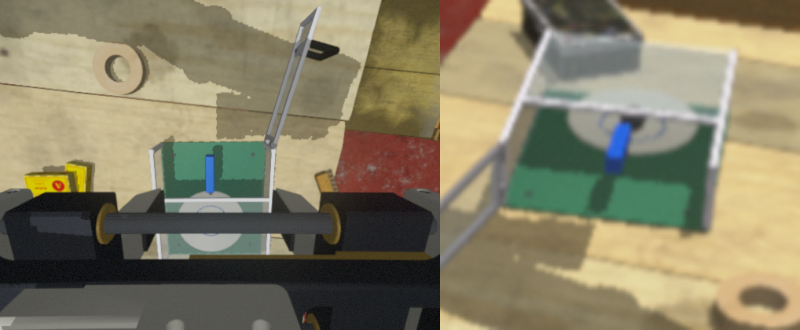

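```bash
python3 - <<'E'
from h import *
np.set_printoptions(precision=4,suppress=True)
k=560/440
W=lambda X,Y:(X*k,Y*k)
S=lambda X,Y:(270+(X-440)/3,140+Y/3)
print('front',tri('w2',W(210,154.5),'side2',S(619,151)))
for X,Y in[(210,154.5),(210,192.5)]:print(onz('w2',W(X,Y),.058))
# subpixel blue mask
im=cv2.imread('pics/w2.png').astype(int);m=((im[...,0]>120)&(im[...,0]-im[...,2]>60)&(im[...,0]-im[...,1]>40))
m[:, :230]=0;m[:,310:]=0
v,u=np.nonzero(m);print(u.min(),u.max(),v.min(),v.max())
for r in(v.min()+8,v.max()-6):
  c=u[v==r];print(r,c.min(),c.max(),onz('w2',(c.mean(),r),.058))
E
```

```text
front (array([ 0.5265, -0.1741,  0.0623]), np.float64(0.006203926299757234))
[ 0.5294 -0.1742  0.058 ]
[ 0.5352 -0.2358  0.058 ]
261 272 199 245
207 261 272 [ 0.5297 -0.187   0.058 ]
239 262 272 [ 0.5341 -0.2279  0.058 ]
```

Door is wide open, well past 90°, with no beam across the front. The handle is centred at about (0.532, -0.206) with its top near 0.06. Going down to grip it.

```bash
echo '[[-0.018, -0.007, 0, 0], [-0.018, -0.0066, 0, 0], [0, 0, 0.035, 0], [0, 0, 0.035, 0], [0, 0, 0.035, 0], [0, 0, 0.03, 0], [0, 0, 0.025, 0], [0, 0, 0.02, 0]]' | python3 shift.py 0.06
echo '[[0, 0, 0.015, 0], [0, 0, 0.01, 0], [0, 0, 0.005, 0], [0, 0, 0, 0], [0, 0, 0, 0]]' | python3 shift.py 0.06
echo '[[0, 0, 0, 0], [0, 0, 0, 0], [0, 0, 0, 0], [0, 0, 0, 0], [0, 0, 0, 0], [0, 0, 0, 0], [0, 0, 0, 0], [0, 0, 0, 0]]' | python3 shift.py 0.024 30
```

```text
t: 10.42
ee_pos: [0.531, -0.2059, 0.0568]
eef_rot: [-3.14, -0.0, 1.665]
ft_force: [1.0, -0.2, -0.8]
finger_gap: 0.0601
finger_force: 0.0
t: 10.83
ee_pos: [0.5324, -0.2062, 0.0294]
eef_rot: [3.141, 0.0, 1.668]
ft_force: [0.2, -0.3, -0.2]
finger_gap: 0.0599
finger_force: 0.0
t: 11.5
ee_pos: [0.5319, -0.2061, 0.0287]
eef_rot: [-3.142, 0.0, 1.669]
ft_force: [0.0, 0.2, 0.2]
finger_gap: 0.0245
finger_force: 0.0
```

```bash
echo '[[0, 0, 0, 0], [0, 0, 0, 0], [0, 0, 0, 0]]' | python3 shift.py 0.019; echo '[[0, 0, 0, 0], [0, 0, 0, 0], [0, 0, 0, 0]]' | python3 shift.py 0.016; echo '[[0, 0, 0, 0], [0, 0, 0, 0], [0, 0, 0, 0]]' | python3 shift.py 0.0145;echo '[[0, 0, 0, 0], [0, 0, 0, 0], [0, 0, 0, 0], [0, 0, 0, 0], [0, 0, 0, 0], [0, 0, 0, 0]]' | python3 shift.py 0 30
```

```text
t: 11.75
ee_pos: [0.5319, -0.2061, 0.0287]
eef_rot: [-3.142, -0.0, 1.669]
ft_force: [0.3, 0.3, -1.0]
finger_gap: 0.0195
finger_force: 0.0
t: 12.0
ee_pos: [0.5319, -0.2061, 0.0287]
eef_rot: [-3.142, 0.0, 1.669]
ft_force: [-0.1, 0.0, -0.5]
finger_gap: 0.0162
finger_force: 0.0
t: 12.25
ee_pos: [0.5319, -0.2061, 0.0287]
eef_rot: [3.142, 0.0, 1.669]
ft_force: [0.3, -0.1, -0.6]
finger_gap: 0.0149
finger_force: 0.1
t: 12.75
ee_pos: [0.5319, -0.2061, 0.0287]
eef_rot: [-3.142, 0.0, 1.669]
ft_force: [0.1, 1.3, 0.4]
finger_gap: 0.0138
finger_force: 30.0
```

```bash
echo '[[0, 0, 0, 0], [0, 0, -0.001, 0], [0, 0, -0.001, 0], [0.001, 0, -0.001, 0], [0.002, 0, 0, 0], [0.003, 0, 0, 0], [0.004, 0, -0.001, 0], [0.005, 0, -0.001, 0]]' | python3 shift.py 0 45
echo '[[0.005, 0, -0.001, 0], [0.005, 0, -0.001, 0], [0.005, 0, -0.001, 0], [0.004, 0, -0.001, 0], [0.003, 0, 0, 0], [0.002, 0, 0, 0], [0.001, 0, 0, 0], [0, 0, 0, 0]]' | python3 shift.py
python3 - <<'E'
from h import *
print(env.observe()['moment'])
w=snap('wrist','w3')['image'];s=snap('side','side3')['image']
f=lambda im,x,y,w,h,k:cv2.resize(im[y:y+h,x:x+w],None,fx=k,fy=k,interpolation=cv2.INTER_CUBIC)
cv2.imwrite('pics/c3.png',np.hstack([cv2.resize(w,(400,300)),f(s,280,140,100,75,4)]))
E
```

```text
t: 13.42
ee_pos: [0.5303, -0.1908, 0.0337]
eef_rot: [-3.141, -0.0, 1.669]
ft_force: [0.0, -0.1, -0.6]
finger_gap: 0.0137
finger_force: 45.0
t: 14.08
ee_pos: [0.528, -0.1661, 0.0377]
eef_rot: [-3.142, 0.0, 1.669]
ft_force: [0.6, 0.7, -1.5]
finger_gap: 0.0135
finger_force: 45.0
[ 0.05084365 -0.092044    0.05124193]
```

View pics/c3.png

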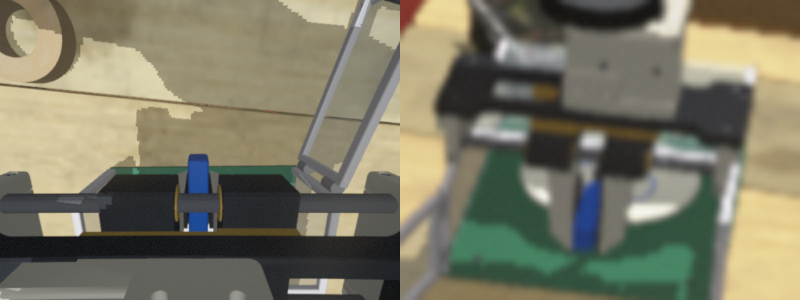

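Dish is held, clear of the floor. Drawing it out through the front.

```bash
echo '[[0.001, 0, 0, 0], [0.002, 0, 0, 0], [0.003, 0, 0, 0], [0.004, 0, 0, 0], [0.005, 0, 0, 0], [0.006, 0, 0, 0], [0.007, 0, 0, 0], [0.007, 0, 0, 0]]' | python3 shift.py
echo '[[0.007, 0, 0, 0], [0.007, 0, 0, 0], [0.007, 0, 0, 0], [0.007, 0, 0, 0], [0.007, 0, 0, 0], [0.007, 0, 0, 0], [0.007, 0, 0, 0], [0.007, 0, 0, 0]]' | python3 shift.py
echo '[[0.007, 0, 0, 0], [0.007, 0, 0, 0], [0.007, 0, 0, 0], [0.007, 0, 0, 0], [0.007, 0, 0, 0], [0.007, 0, 0, 0], [0.007, 0, 0, 0], [0.007, 0, 0, 0]]' | python3 shift.py
echo '[[0.007, 0, 0, 0], [0.007, 0, 0, 0], [0.007, 0, 0, 0], [0.006, 0, 0, 0], [0.006, 0, 0, 0], [0.005, 0, -0.001, 0], [0.004, 0, -0.002, 0], [0.003, 0, -0.003, 0]]' | python3 shift.py
echo '[[0.002, 0, -0.004, 0], [0.001, 0, -0.005, 0], [0, 0, -0.005, 0], [0, 0, -0.005, 0], [0, 0, -0.005, 0], [0, 0, -0.005, 0], [0, 0, -0.005, 0], [0, 0, -0.005, 0]]' | python3 shift.py
echo '[[0, 0, -0.005, 0], [0, 0, -0.005, 0], [0, 0, -0.005, 0], [0, 0, -0.005, 0], [0, 0, -0.005, 0], [0, 0, -0.004, 0], [0, 0, -0.003, 0], [0, 0, -0.002, 0]]' | python3 shift.py
python3 - <<'E'
from h import *
w=snap('top','top4')['image'];s=snap('side','side4')['image']
f=lambda im,x,y,w,h,k:cv2.resize(im[y:y+h,x:x+w],None,fx=k,fy=k,interpolation=cv2.INTER_CUBIC)
cv2.imwrite('pics/c4.png',np.hstack([f(w,220,150,160,160,2.5),f(s,210,100,160,160,2.5)]))
E
```

```text
t: 14.85
ee_pos: [0.5245, -0.1305, 0.0377]
eef_rot: [3.142, -0.0, 1.669]
ft_force: [0.3, 0.0, -0.7]
finger_gap: 0.0133
finger_force: 45.0
t: 15.52
ee_pos: [0.519, -0.075, 0.0377]
eef_rot: [-3.142, 0.0, 1.669]
ft_force: [-0.1, 0.5, -0.1]
finger_gap: 0.0136
finger_force: 45.0
t: 16.18
ee_pos: [0.5135, -0.0193, 0.0377]
eef_rot: [3.142, 0.0, 1.669]
ft_force: [0.6, 0.7, -1.0]
finger_gap: 0.0134
finger_force: 45.0
t: 16.85
ee_pos: [0.509, 0.0253, 0.0438]
eef_rot: [-3.141, 0.0, 1.669]
ft_force: [-0.7, 0.6, -1.7]
finger_gap: 0.0137
finger_force: 45.0
t: 17.52
ee_pos: [0.5089, 0.0276, 0.0833]
eef_rot: [3.142, 0.0, 1.669]
ft_force: [-0.1, 0.1, -0.3]
finger_gap: 0.0136
finger_force: 45.0
t: 18.18
ee_pos: [0.5091, 0.0278, 0.1172]
eef_rot: [3.141, 0.0, 1.669]
ft_force: [0.0, 0.1, -1.8]
finger_gap: 0.0139
finger_force: 45.0
```

View pics/c4.png

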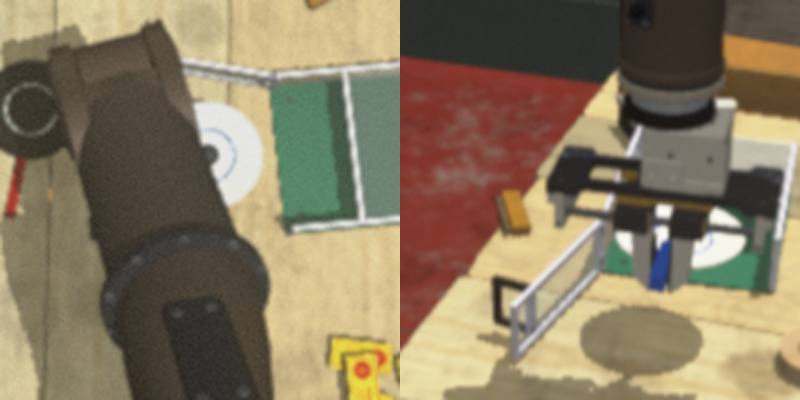

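Ball is centred in the ring, the dish is fully out, and the door stayed open. Now translating and then turning.

```bash
echo '[[0.001, 0, 0, 0], [0.002, 0, 0, 0], [0.004, -0.001, 0, 0], [0.006, -0.001, 0, 0], [0.007, -0.001, 0, 0], [0.007, -0.001, 0, 0], [0.007, -0.001, 0, 0], [0.007, -0.001, 0, 0]]' | python3 shift.py
echo '[[0.007, -0.001, 0, 0], [0.007, -0.001, 0, 0], [0.007, -0.001, 0, 0], [0.007, -0.001, 0, 0], [0.007, 0, 0, 0], [0.007, 0, 0, 0], [0.007, 0, 0, 0], [0.007, 0, 0, 0]]' | python3 shift.py
echo '[[0.007, 0, 0, 0], [0.007, 0, 0, 0], [0.006, 0, 0, 0], [0.005, 0, 0, 0], [0.004, 0, 0, 0], [0.003, 0, 0, 0], [0.001, 0, 0, -0.01], [0, 0, 0, -0.02]]' | python3 shift.py
echo '[[0, 0, 0, -0.03], [0, 0, 0, -0.04], [0, 0, 0, -0.05], [0, 0, 0, -0.05], [0, 0, 0, -0.05], [0, 0, 0, -0.05], [0, 0, 0, -0.05], [0, 0, 0, -0.05]]' | python3 shift.py
echo '[[0, 0, 0, -0.05], [0, 0, 0, -0.05], [0, 0, 0, -0.05], [0, 0, 0, -0.05], [0, 0, 0, -0.05], [0, 0, 0, -0.05], [0, 0, 0, -0.05], [0, 0, 0, -0.05]]' | python3 shift.py
echo '[[0, 0, 0, -0.05], [0, 0, 0, -0.05], [0, 0, 0, -0.05], [0, 0, 0, -0.05], [0, 0, 0, -0.05], [0, 0, 0, -0.05], [0, 0, 0, -0.05], [0, 0, 0, -0.04]]' | python3 shift.py
echo '[[0, 0, 0, -0.03], [0, 0, 0, -0.02], [0, 0, 0, -0.01], [0, 0, 0, 0], [0, 0, 0, 0], [0, 0, 0, 0], [0, 0, 0, 0], [0, 0, 0, 0]]' | python3 shift.py
python3 - <<'E'
from h import *
o=env.observe();print(o['qpos'],o['ee_pos'],o['eef_rot'])
w=snap('top','top5')['image'];s=snap('side','side5')['image']
f=lambda im,x,y,w,h,k:cv2.resize(im[y:y+h,x:x+w],None,fx=k,fy=k,interpolation=cv2.INTER_CUBIC)
cv2.imwrite('pics/c5.png',np.hstack([f(w,180,140,100,125,4),f(s,215,190,100,125,4)]))
E
```

```text
t: 18.95
ee_pos: [0.4987, 0.0691, 0.1167]
eef_rot: [3.142, -0.0, 1.669]
ft_force: [0.7, 0.1, -0.1]
finger_gap: 0.0134
finger_force: 45.0
t: 19.62
ee_pos: [0.4895, 0.1241, 0.1167]
eef_rot: [3.142, 0.0, 1.669]
ft_force: [-0.0, 0.3, -0.8]
finger_gap: 0.0135
finger_force: 45.0
t: 20.28
ee_pos: [0.4862, 0.1563, 0.1167]
eef_rot: [-3.142, 0.0, 1.7]
ft_force: [0.6, -0.4, -1.2]
finger_gap: 0.0135
finger_force: 45.0
t: 20.95
ee_pos: [0.4864, 0.1556, 0.1167]
eef_rot: [-3.141, 0.0, 2.072]
ft_force: [-0.4, 0.1, -0.6]
finger_gap: 0.0135
finger_force: 45.0
t: 21.62
ee_pos: [0.4863, 0.1556, 0.1167]
eef_rot: [-3.141, 0.0, 2.472]
ft_force: [0.8, 0.3, -0.4]
finger_gap: 0.014
finger_force: 45.0
t: 22.28
ee_pos: [0.4863, 0.1555, 0.1167]
eef_rot: [-3.141, 0.0, 2.862]
ft_force: [-0.5, 0.1, -0.8]
finger_gap: 0.0135
finger_force: 45.0
t: 22.95
ee_pos: [0.4863, 0.1562, 0.1167]
eef_rot: [-3.142, 0.0, 2.919]
ft_force: [0.6, 0.4, -1.4]
finger_gap: 0.0134
finger_force: 45.0
[-0.005696    0.43731847 -0.53925972  1.94558302  0.29737277  0.83677628
  0.64287773] [0.48631085 0.15621971 0.11673996] [-3.14158854e+00  1.22073474e-04  2.91858535e+00]
```

View pics/c5.png

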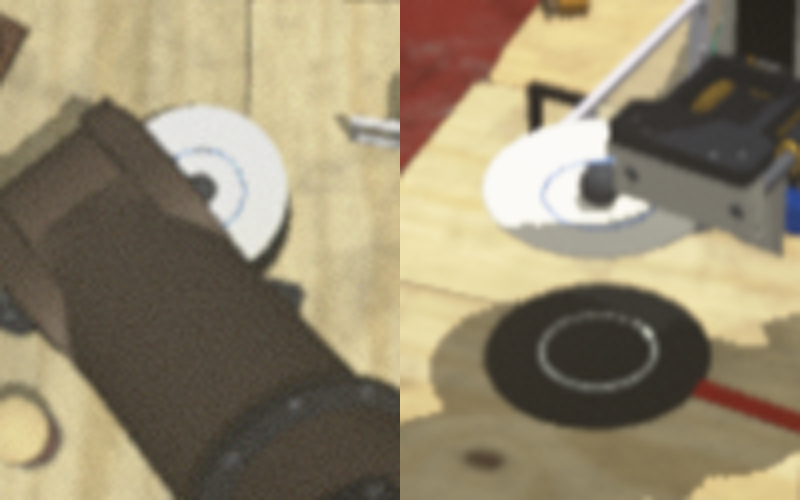

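```bash
python3 - <<'E'
from h import *
from scipy.optimize import least_squares as L
np.set_printoptions(precision=4,suppress=True)
T=lambda X,Y:(180+X/4,140+Y/4)
S=lambda X,Y:(215+(X-400)/4,190+Y/4)
print('ball',tri('top5',T(204,188),'side5',S(599,185)))
for z in(.112,.116):
  P=np.array([onz('top5',T(*p),z)[:2] for p in[(155,120),(205,105),(245,115),(280,150),(290,185),(280,228)]])
  r=L(lambda c:np.linalg.norm(P-c,axis=1)-.061,P.mean(0));print(z,r.x,r.fun)
y=2.9186;t=np.array([.4863,.156]);print('pred now',t-.1014*np.array([np.cos(y),np.sin(y)]))
C=t-.1014*np.array([np.cos(y),np.sin(y)])
for q in np.linspace(0,2*np.pi,9)[:-1]:
  p=np.r_[C+.061*np.array([np.cos(q),np.sin(q)]),.114]
  print((proj('top5',p)-[180,140])*4,(proj('side5',p)-[215,190])*4+[400,0])
E
```

```text
ball (array([0.5864, 0.1307, 0.1077]), np.float64(0.0006290040399403897))
0.112 [0.5845 0.1312] [-0.0004 -0.      0.0002 -0.      0.0001 -0.0004]
0.116 [0.5836 0.1311] [-0.0005 -0.      0.0002  0.      0.0001 -0.0005]
pred now [0.5852 0.1336]
[202.1366 103.3519] [488.521  156.4034]
[139.8539 126.6958] [488.1367 208.4813]
[111.948  186.2851] [555.3818 245.2254]
[135.2485 247.5835] [650.5252 241.7199]
[196.4917 274.2037] [711.8373 200.4896]
[259.3114 250.1808] [704.3264 149.0117]
[286.5285 190.0728] [637.9031 116.7938]
[262.691  129.4532] [550.6725 119.6966]
```

```bash
echo '[[0, -0.001, 0, -0.01], [-0.001, -0.001, 0, -0.02], [-0.0005, -0.001, 0, -0.02], [0, -0.0012, 0, -0.015], [0, 0, 0, -0.009], [0, 0, 0, 0], [0, 0, 0, 0], [0, 0, 0, 0]]' | python3 shift.py
echo '[[0, 0, 0, 0], [0, 0, 0, 0], [0, 0, 0, 0], [0, 0, 0, 0], [0, 0, 0, 0], [0, 0, 0, 0], [0, 0, 0, 0], [0, 0, 0, 0]]' | python3 shift.py
python3 - <<'E'
from h import *
o=env.observe();print(o['qpos'],o['ee_pos'],o['eef_rot'])
w=snap('top','top6')['image'];s=snap('side','side6')['image']
f=lambda im,x,y,w,h,k:cv2.resize(im[y:y+h,x:x+w],None,fx=k,fy=k,interpolation=cv2.INTER_CUBIC)
cv2.imwrite('pics/c6.png',np.hstack([f(w,205,150,50,75,8),f(s,230,215,50,75,8)]))
E
```

```text
t: 23.72
ee_pos: [0.4869, 0.1518, 0.1167]
eef_rot: [3.142, -0.0, 2.993]
ft_force: [-0.2, -0.3, -1.0]
finger_gap: 0.0135
finger_force: 45.0
t: 24.38
ee_pos: [0.4869, 0.1517, 0.1167]
eef_rot: [-3.142, -0.0, 2.993]
ft_force: [-0.1, -0.0, -1.4]
finger_gap: 0.0138
finger_force: 45.0
[ 0.01638036  0.44002133 -0.55736963  1.94629809  0.30768454  0.83919048
  0.71557159] [0.48690301 0.15173559 0.11669714] [-3.14153052e+00 -1.39669433e-05  2.99265450e+00]
```

View pics/c6.png

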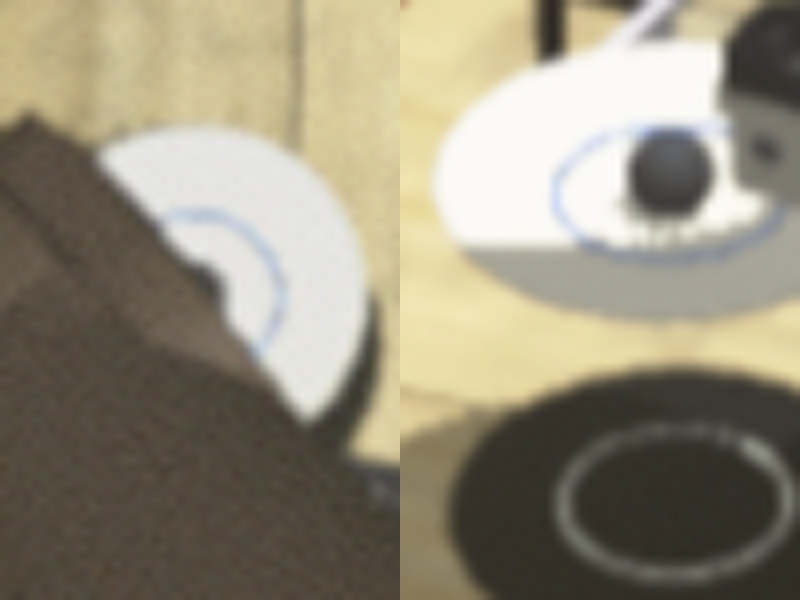

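```bash
python3 - <<'E'
from h import *
from scipy.optimize import least_squares as L
np.set_printoptions(precision=4,suppress=True)
T=lambda X,Y:(205+X/8,150+Y/8)
S=lambda X,Y:(230+(X-400)/8,215+Y/8)
ring=[S(*p) for p in[(553,190),(570,155),(600,135),(640,126),(565,225),(600,250),(640,260),(690,262),(740,245)]]
ringT=[T(*p) for p in[(175,212),(205,208),(245,225),(275,255),(286,290),(275,330)]]
rimT=[T(*p) for p in[(100,152),(150,132),(205,125),(260,137),(320,180),(358,240),(367,290),(345,365),(315,415)]]
rimS=[S(*p) for p in[(433,180),(460,110),(500,78),(560,55),(640,42),(445,215)]]
def f(x,full=False):
    n=np.array([x[3],x[4],1]);n/=np.linalg.norm(n);C=np.array([x[0],x[1],x[2]]);r=[]
    for cam,pts,h,R in[('side6',ring,.0151,.030),('top6',ringT,.0151,.030),('top6',rimT,.022,.061),('side6',rimS,.022,.061)]:
        c=C+n*h
        for p in pts:
            e,v=ray(cam,p);q=e+v*((c-e)@n)/(v@n);r.append(np.linalg.norm(q-c)-R)
    return np.array(r)
x0=[.587,.136,.092,0,0]
r=L(f,x0);print(r.x,np.abs(r.fun).max(),np.sqrt(np.diag(np.linalg.inv(r.jac.T@r.jac)))*r.fun.std())
r=L(lambda y:f(np.r_[y,0,0]),x0[:3]);print(r.x,np.abs(r.fun).max(),r.fun.std())
h=np.array([np.cos(2.993),np.sin(2.993)]);print('handle dir',h)
M=lambda X,Y:S(X,Y)
P=np.array([onz('side6',S(*p),.003)[:2] for p in[(560,500),(600,445),(670,427),(720,435),(590,545),(680,575),(760,550),(793,500)]])
r=L(lambda c:np.linalg.norm(P-c[:2],axis=1)-c[2],[.587,.136,.03]);print('pad circle side',r.x)
E
```

```text
[ 0.5876  0.1354  0.0883 -0.0234 -0.0026] 0.002296628828017684 [0.0004 0.0004 0.0004 0.0137 0.0109]
[0.5873 0.1353 0.0887] 0.0020903425655307006 0.0010541063462799548
handle dir [-0.989  0.148]
pad circle side [0.5859 0.1366 0.0311]
```

```bash
for i in 1 2; do echo '[[0, 0, 0, 0], [0, 0, 0, 0], [0, 0, 0, 0], [0, 0, 0, 0], [0, 0, 0, 0], [0, 0, 0, 0], [0, 0, 0, 0], [0, 0, 0, 0]]' | python3 shift.py | head -2; done; python3 -c "
from rig import env;print(env.hand_in())"
```

```text
t: 25.15
ee_pos: [0.4869, 0.1518, 0.1167]
t: 25.82
ee_pos: [0.4869, 0.1518, 0.1167]
the job is handed in; nothing more can be done
None
```

Handed in at about 26 s: the door is open about 1.8 rad, and the dish is held still about 85 mm above the pad, level to within about 1° and centred to about 1 mm, its handle along the red strip. The ball was inside the ring in every picture taken, and jar, stamp and tape roll were not approached; no verdict was returned.

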